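# Set up and start a calibration check on the hardness tester

## Robot

A 6-joint arm with a two-finger parallel gripper is mounted at the origin on the work surface. World frame = base frame: x ahead of the robot, y to its left, z up, the work surface at z = 0. Lengths are in m, angles in degrees, forces in N, time in s.
With the tool pointing down it reaches from about 0.375 to 0.75 m from the base axis. Payload 9 kg.
Tool frame: the origin (TCP) lies between the finger pads; the fingertips stand 25 mm ahead of it and the grasp point (between the pads) lies 6 mm ahead of it (robot.tcp_to_tips is the distance from the TCP to the fingertips, in m); z points along the fingers, y is the line along which they close (so a half turn about z gives the same grasp; the last joint's range is limited). The gripper opens to 85 mm and grips with 20 to 120 N. Pads are 22 mm wide; open, the fingers measure 114 mm over their backs; the gripper's body (76 mm by 85 mm) begins 54 mm behind the grasp point. The pads swing forward as they close: fully open they stand 13 mm farther back than shut.
Start: joints at [52.672, 5.964, 5.575, 89.605, 0, 77.527], TCP at [0.252, 0.544, 0.256] pointing down, gripper open.
Joint ranges: [-171.21, 171.21], [-48.23, 106.86], [-62.78, 66.21], [-105.2, 120.99], [-86.42, 89.51], [-180, 180]. Speed limits (degrees/s): [127.2, 127.2, 147.25, 180, 180, 180].

## Interface

Orientations are given as [roll, pitch, yaw] about the fixed x, y, z axes, in that order (R = Rz(yaw) Ry(pitch) Rx(roll)).
In Python, from plant import robot, viewer, sensors gives the robot as it stands. The module is installed in compiled form; this text tells all that it offers. Calls block until the motion is done:
- robot.move_pose(position, orientation): joint-space move of the TCP to a pose.
- robot.line_to(position, frame=None, speed=0.15, until_force=None): straight line of the TCP; frame=None keeps the orientation; speed is the mean speed in m/s. With until_force (N) it stops when the force on the tool has changed by that much, and returns True; else False.
- robot.move_j(angles): joint-space move.
- robot.command_gripper(opening, f_grip=None): finger opening in m; f_grip is the grip in N (None keeps the last); returns when the fingers have stopped.
- robot.wait(seconds).
- robot.inverse_kinematics(position, orientation): joint angles nearest the present ones, or None.
- viewer.read_camera(name): name is "scene" or "top" or "wrist"; returns the picture (480x640x3 uint8, blue, green, red); there is no depth.
- viewer.get_calibration(name): a dict with "intrinsics" (3x3 intrinsics, pixels), "k1" (the pictures are not rectified: a ray, as slopes to the right and down, at radius r is drawn at 1 + k1 r^2 times it, then the intrinsics apply), "rvec" (rotation vector, rad) and "tvec" (3), from world to camera coordinates, as OpenCV has them. Camera axes: x right, y down, z forward; pixel columns grow to the right and rows downward; lengths in m; the calibration is good to about 2 mm. A picture is of the moment at which its call begins: read the wrist's pose just before it. get_calibration takes no time and is no camera call; for the wrist camera it gives the pose at the moment of the call.
A pose or a line that the arm cannot do raises robot.PlanningError and nothing moves.
- robot.sign_off(): hands the job in; it is judged then, once.
Trained networks look in the newest picture that a camera, given by its name, has taken for a name from the list of things; names that differ only in an ending like _2 or _b are one class to them, and where a whole thing is asked for, a point or a joint stands for the part that bears it (a point fixed in the world has none). Each returns a list of dicts, best first, with "confidence" (0 to 1); they miss things now and then, are a little off and sometimes report something else, mostly with a low value. They report only what shows in the picture. A call takes as long as a camera call. They do not tell look-alikes from the thing itself.
- viewer.find_in(camera, query): "at" ([x, y, z] in m, in world coordinates, good to about 4 mm: the middle of the surface that is visible of it).
- viewer.tip_of(camera, query): "at" ([x, y, z] in m, in world coordinates, good to about 4 mm: a listed point, or the origin of a listed thing).
Readings, each from a call of its own:
- sensors.get_time_s(): time.
- sensors.get_joints(): joint angles.
- sensors.get_dq(): joint speeds.
- sensors.get_effort(): joint torques, N m.
- sensors.get_eef_pos(): TCP position.
- sensors.get_tool_rot(): TCP orientation.
- sensors.get_wrist_force(): force on the tool from outside, world axes, zero at the start.
- sensors.get_moment(): the same for the moment, N m.
- sensors.get_width(): finger opening in m.
- sensors.get_grasp_force(): force on a finger pad.
Only numpy, scipy, OpenCV 4.12 (cv2) and the standard library are available. Lean on these libraries where they do the work, as an engineer would, in place of code of your own. Each camera call takes 0.05 s, during which the arm holds its last target. There are 200 camera calls.

## Task

Calibrate the hardness tester: first set the brass calibration block down flat in the middle of the tester's round anvil, without dropping it. Then roll the load wheel up, ridge by ridge, until its yellow ridge stands straight up between the red pointers, pump the blue preload lever at least three full strokes (all the way down, and fully back up each time), and finally press the red start button fully in and let go. Leave the bolt, the blued insert and the bright steel block where they stand.

Things in the scene. Friction and masses are not known exactly. Their poses are not given: they have to be found in the camera images.
- tester: Grey hardness tester fixed to the bench. Deck 240 (x) by 470 mm (y -170 to 300), 60 mm high. Origin on the bench at z = 0; x points away from the robot, y to its left, at yaw 0. A column with a parked head, 290 mm high, stands at the left end (x -35 to 155, y 230 to 300). Left to right: anvil, load wheel, blue lever; the red button is on a plinth at x -80, y -50.
- anvil_top (a point): Centre of the flat top of the dark round anvil table: 70 mm diameter, 90 mm above the bench, 30 mm above the deck. Axes as the tester's.
- brass_block: Brass calibration block, 50 (its x) by 34 (its y) by 18 (z) mm, 0.25 kg, loose, lying flat on the bench. Origin at the centre of its underside.
- wheel_axle (a point): Centre of the load wheel, 105 mm above the bench; axes as the tester's. It turns about x: black core of 26 mm radius, 30 mm wide along x, with 8 radial ridges 45 degrees apart, 5 mm thick, 30 mm wide, out to 44 mm radius; one is yellow, the rest white. Cheeks at x 20 to 28 mm either side rise 10 mm above the axle and carry thin red pointers up to 23 mm above it.
- load_wheel (a joint): Wheel angle, rad. 2.356 = yellow ridge at the top (within 0.15 is well set). Grows as the top ridges are pushed to the tester's -y (robot's right); at lower values the yellow ridge is (2.356 - value) before the top, on the robot's left. Starts at 0.3 to 1.2; ridge pitch 0.785; stops at 0 and 3.3. Held by friction only (0.06 N m, 1.5 N at a ridge): stays where left, no clicks.
- yellow_ridge (a point): Middle of the outer edge of the yellow ridge, 44 mm from the axle.
- preload_lever (a joint): Angle of the sprung lever in rad: 0 is up, at rest; grows as the pad is pressed down, end stop 0.30; a full stroke passes 0.25. Springs back by itself below 0.04 when let go.
- lever_pad (a point): Centre of the top of the lever's blue pad, 40 (x) by 36 mm, 124 mm above the bench when up. The pad is 120 mm to the tester's -x of the pivot, level when up; a full stroke lowers it by 35 mm and takes about 3.5 N at first, 7.5 N at the stop.
- start_button_top (a point): Centre of the top of the red push button, 32 mm diameter. It travels 6 mm straight down and needs 5 N to go fully in; springs back.
- start_button (a joint): Travel of the red button in m: 0 is out, 0.006 fully in (counts as pressed beyond 0.0045).
- steel_block: Bright steel block of the same size as the brass one, loose: leave alone. Origin at the centre of its underside.
- hub_bolt: Stainless hub bolt standing on its head, 25 mm diameter at the head, 60 mm high, loose: leave alone. Origin at the centre of its underside.
- anvil_insert: Blued steel spare anvil insert, 40 mm diameter, 32 mm high, loose: leave alone. Origin at the centre of its underside.
Mind the look-alikes: they are no part of the job. Of the things that look like the brass_block, the middle-sized one is meant.

How it is judged:
By the outcome, as a careful person would: the job done as asked, in the order asked, and still so for the second after the job is handed in, with the robot touching nothing.
It also fails if it takes over 72 s, if anything falls off the work surface, if the arm or the gripper's body presses on something with over 40 N, if the wrist force passes 120 N, or if a joint passes its speed limit or range.

## Working session

There is one attempt and no reset: what is moved stays moved. The work goes in short steps, each a Python script; the robot and the scene stay as the last script left them, time stands still between calls to the robot, and variables do not carry over. Pictures are saved under pics/ and viewed, at most 10 in all, crops included, and the job is handed in when it is done.

```bash
mkdir -p pics; python3 - <<'E'
from plant import robot, viewer, sensors
import cv2
for c in("scene","top"):
    cv2.imwrite(f"pics/{c}0.png",viewer.read_camera(c))
    for q in["brass_block","steel_block","hub_bolt","anvil_insert"]:
        print(c,q,[([round(v,3) for v in d["at"]],round(d["confidence"],2)) for d in viewer.tip_of(c,q)])
    for q in["tester","anvil_top","wheel_axle","yellow_ridge","lever_pad","start_button_top"]:
        print(c,q,[([round(v,3) for v in d["at"]],round(d["confidence"],2)) for d in viewer.tip_of(c,q)])
print(sensors.get_time_s())
E
```

```text
scene brass_block [([0.438, -0.178, 0.003], 0.72), ([0.343, -0.255, 0.003], 0.69), ([0.45, -0.265, 0.0], 0.67)]
scene steel_block [([0.575, -0.275, -0.003], 0.74), ([0.574, 0.167, 0.09], 0.74)]
scene hub_bolt [([0.592, -0.387, 0.002], 0.8)]
scene anvil_insert []
scene tester [([0.601, 0.048, 0.001], 0.71), ([0.606, 0.096, 0.101], 0.38)]
scene anvil_top [([0.575, 0.168, 0.088], 0.82)]
scene wheel_axle [([0.612, 0.055, 0.105], 0.6)]
scene yellow_ridge [([0.61, 0.096, 0.102], 0.59)]
scene lever_pad [([0.525, -0.073, 0.123], 0.8), ([0.599, 0.048, -0.002], 0.18)]
scene start_button_top [([0.515, 0.004, 0.11], 0.66)]
top brass_block [([0.448, -0.264, 0.004], 0.71), ([0.439, -0.181, -0.004], 0.54)]
top steel_block [([0.574, -0.278, -0.0], 0.77), ([0.588, -0.387, -0.001], 0.41)]
top hub_bolt [([0.59, -0.391, -0.002], 0.67)]
top anvil_insert [([0.451, -0.372, -0.007], 0.96)]
top tester [([0.6, 0.056, -0.003], 0.8)]
top anvil_top [([0.577, 0.167, 0.091], 0.57)]
top wheel_axle [([0.605, 0.056, 0.103], 0.98), ([0.612, 0.095, 0.099], 0.31)]
top yellow_ridge [([0.613, 0.093, 0.1], 0.66), ([0.577, 0.165, 0.095], 0.42)]
top lever_pad [([0.53, -0.074, 0.121], 0.56)]
top start_button_top [([0.516, 0.002, 0.106], 0.74)]
1.1
```

View pics/top0.png

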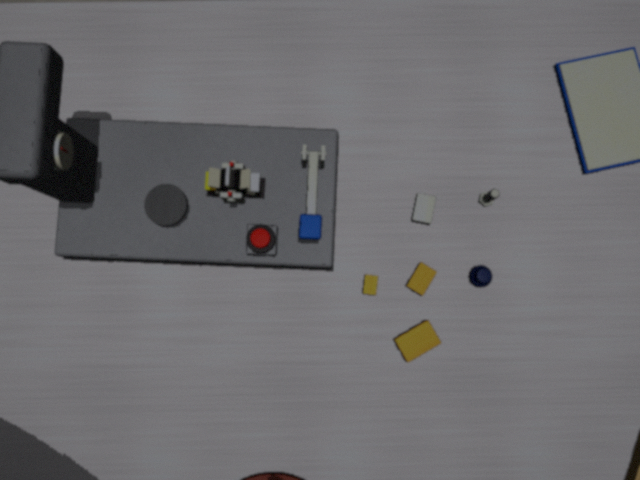

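View pics/scene0.png

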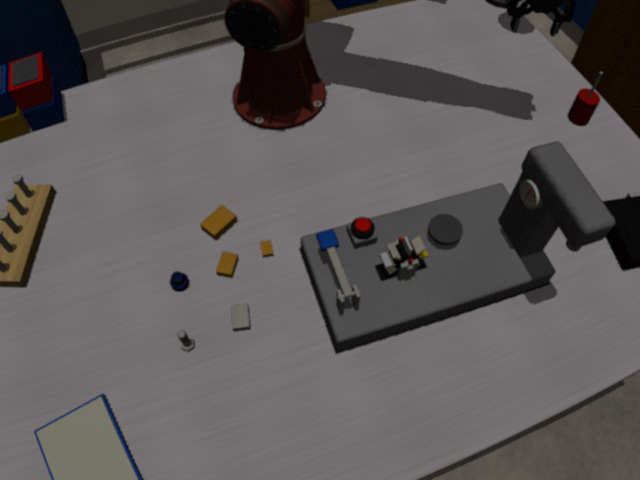

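Top view: the look-alikes for the brass block are the small one at (370,285), the middle one at (421,278) and the large one at (417,341). The same-size steel block is at (424,209). The middle one is the target, at about (0.449,-0.265). The yellow ridge is at (211,180), left of the axle and about horizontal. I'll measure the blocks by segmentation and check the choice in a close crop.

```bash
cat > h.py <<'E'
from plant import robot, viewer, sensors
import numpy as np, cv2
def toplane(cal,px,z):
    """pixels -> world points on plane z"""
    K=np.array(cal["intrinsics"],float);d=np.array([cal["k1"],0,0,0,0.])
    R=cv2.Rodrigues(np.array(cal["rvec"],float))[0];t=np.array(cal["tvec"],float).ravel()
    u=cv2.undistortPoints(np.array(px,float).reshape(-1,1,2),K,d).reshape(-1,2)
    rays=np.c_[u,np.ones(len(u))]@R; c=-R.T@t
    return c+rays*((z-c[2])/rays[:,2])[:,None]
def topix(cal,P):
    return cv2.projectPoints(np.array(P,float).reshape(-1,1,3),np.array(cal["rvec"],float),np.array(cal["tvec"],float),np.array(cal["intrinsics"],float),np.array([cal["k1"],0,0,0,0.]))[0].reshape(-1,2)
def yellow(img):
    h=cv2.cvtColor(img,cv2.COLOR_BGR2HSV)
    return cv2.inRange(h,(15,120,70),(35,255,255))
def rects(cal,img,z,amin=60):
    out=[]
    for c in cv2.findContours(yellow(img),cv2.RETR_EXTERNAL,cv2.CHAIN_APPROX_NONE)[0]:
        if cv2.contourArea(c)<amin: continue
        w=toplane(cal,c,z)[:,:2]
        (cx,cy),(a,b),ang=cv2.minAreaRect((w*1000).astype(np.float32))
        if a<b:a,b,ang=b,a,ang+90
        out.append((c.reshape(-1,2).mean(0).round(),cx/1000,cy/1000,a,b,ang))
    return out
def q(c,n): return [(np.round(d["at"],4).tolist(),round(d["confidence"],2)) for d in viewer.tip_of(c,n)]
E
python3 - <<'E'
from h import *
print(sensors.get_tool_rot(), sensors.get_width(),robot.tcp_to_tips)
img=cv2.imread("pics/top0.png");cal=viewer.get_calibration("top")
for r in rects(cal,img,.018):print(r)
print("deck",toplane(cal,[[103,121],[337,129],[333,268]],.06).round(4).tolist())
robot.move_pose([.449-.02,-.265,.26],[180,0,0]) 
cal=viewer.get_calibration("wrist");im=viewer.read_camera("wrist")
cv2.imwrite("pics/w1.png",im)
for r in rects(cal,im,.018):print(r)
print(q("wrist","brass_block"),sensors.get_time_s(),sensors.get_joints())
E
```

```text
[1.79995411e+02 3.26490378e-03 1.55144276e+02] 0.08541850192703018 0.025
(array([417., 341.]), 0.34170208740234376, -0.25335064697265625, 67.70148468017578, 45.84370040893555, 118.64657783508301)
(array([370., 284.]), 0.4398760681152344, -0.17450706481933595, 31.511388778686523, 21.527124404907227, 172.26229858398438)
(array([421., 279.]), 0.44861343383789065, -0.2636994323730469, 48.71939468383789, 32.70210647583008, 147.2193946838379)
deck [[0.7255, 0.2798, 0.06], [0.7055, -0.1213, 0.06], [0.4666, -0.1099, 0.06]]
(array([311., 287.]), 0.3405863647460938, -0.253480224609375, 69.16853332519531, 46.81291198730469, 119.34961318969727)
(array([231., 191.]), 0.44218338012695313, -0.17728211975097657, 33.88557815551758, 22.105016708374023, 171.56124877929688)
(array([322., 182.]), 0.44984442138671876, -0.26452093505859375, 49.048057556152344, 32.95683288574219, 147.30421447753906)
[([0.4501, -0.2634, 0.0014], 0.84), ([0.4398, -0.1801, 0.0006], 0.84), ([0.3399, -0.2572, -0.0005], 0.71)] 4.1083 [-4.65379668e+01 -1.07392397e+01 -1.03215016e+01  9.04180712e+01
  1.89729049e-03  1.33397503e+02]
```

View pics/w1.png

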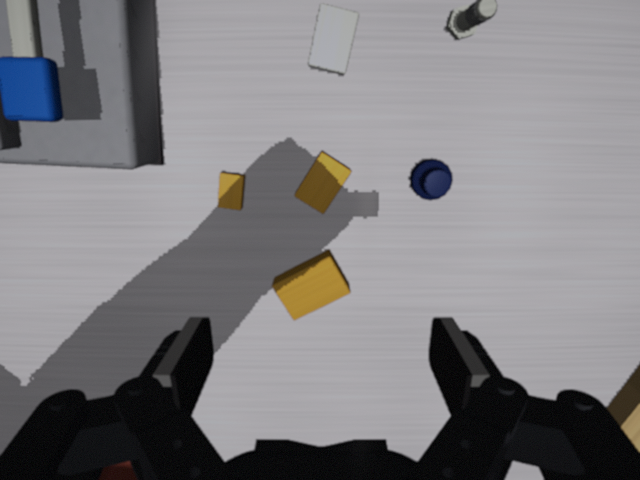

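The middle block is confirmed at (322,182) in the wrist view: 49×33 mm at (0.4498,-0.2645), long axis 147.3°. The neighbours measure 69×47 (large) and 34×22 (small). Tester yaw is about -2.8°. Now I'll grasp it.

```bash
python3 - <<'E'
from h import *
o=[180,0,147.3]
robot.command_gripper(.058)
robot.move_pose([.4495,-.2643,.10],o)
robot.line_to([.4495,-.2643,.0275],speed=.12,until_force=6)
robot.command_gripper(.02,45)
print("w",sensors.get_width(),sensors.get_grasp_force(),sensors.get_eef_pos())
robot.line_to([.4495,-.2643,.22],speed=.2)
print("w",sensors.get_width(),sensors.get_grasp_force(),sensors.get_wrist_force())
robot.move_pose([.53,.06,.25],[180,0,177.2])
cal=viewer.get_calibration("wrist");im=viewer.read_camera("wrist")
cv2.imwrite("pics/w2.png",im)
for n in["anvil_top","wheel_axle","yellow_ridge","start_button_top","lever_pad"]:print(n,q("wrist",n))
print(sensors.get_time_s(),sensors.get_joints())
E
```

```text
w 0.03297622382537818 46.05058550834656 [ 0.45009177 -0.2651448   0.02879922]
w 0.032468892872365186 45.03207206726074 [ 0.01918304 -0.66152668 -2.96349045]
anvil_top [([0.5755, 0.1637, 0.0946], 0.8)]
wheel_axle []
yellow_ridge [([0.6008, 0.0527, -0.003], 0.72)]
start_button_top [([0.5128, 0.007, 0.1017], 0.86)]
lever_pad [([0.5291, -0.0753, 0.1244], 0.9)]
10.4583 [-7.68191931e+00 -5.76130031e+00 -6.82794175e+00  8.89376259e+01
 -3.16464474e-03 -4.80502597e+00]
```

View pics/w2.png

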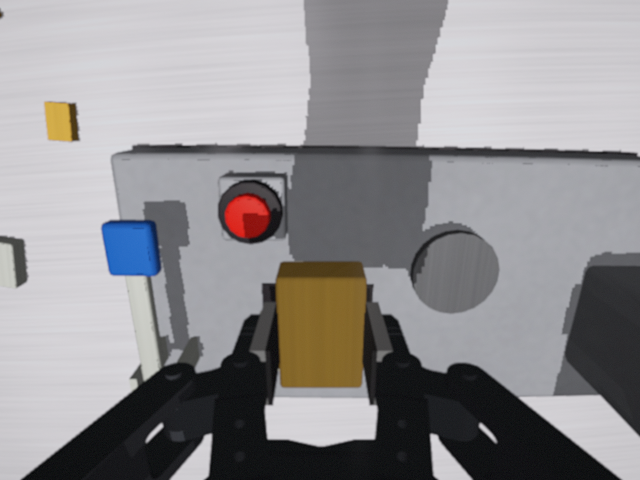

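Wrist view: the brass block is held squarely at (321,325). The anvil disc centre is at about (456,272), the red button at (248,216) and the blue pad at (131,248). I'll back-project the anvil centre and place the block.

```bash
python3 - <<'E'
from h import *
cal=viewer.get_calibration("wrist")
a=toplane(cal,[[456,272]],.09)[0]; print("anvil px",a, "tip", toplane(cal,[[455,271]],.06)[0])
if abs(a[0]-.576)<.006 and abs(a[1]-.166)<.006:
    A=np.mean([a[:2],[.5755,.1655]],0); o=[180,0,177.2]
    robot.move_pose([A[0],A[1],.165],o)
    robot.line_to([A[0],A[1],.126],speed=.1)
    print(robot.line_to([A[0],A[1],.114],speed=.02,until_force=3.5),sensors.get_eef_pos(),sensors.get_wrist_force())
    robot.command_gripper(.055)
    robot.line_to([A[0],A[1],.2],speed=.2)
    robot.move_pose([.60,.03,.26],o)
    im=viewer.read_camera("wrist");cal=viewer.get_calibration("wrist")
    cv2.imwrite("pics/w3.png",im)
    for n in["brass_block","anvil_top","wheel_axle","yellow_ridge"]:print(n,q("wrist",n))
    for r in rects(cal,im,.108):print(r)
    cv2.imwrite("pics/t3.png",viewer.read_camera("top")[90:290,50:350])
    for n in["brass_block","wheel_axle","yellow_ridge"]:print(n,q("top",n))
print(sensors.get_time_s())
E
```

```text
anvil px [0.57262853 0.16600873 0.09      ] tip [0.58514142 0.17596424 0.06      ]
True [0.57437006 0.16579352 0.11886693] [-0.81088254 -0.12567055  5.31227694]
brass_block [([0.4377, -0.177, 0.0035], 0.62), ([0.5771, 0.1701, 0.0923], 0.58)]
anvil_top []
wheel_axle [([0.6059, 0.0522, 0.1057], 0.85)]
yellow_ridge [([0.6087, 0.0524, 0.1072], 0.72), ([0.6082, 0.0951, 0.1089], 0.58)]
(array([402., 233.]), 0.6044492797851563, 0.09338914489746093, 35.83827209472656, 17.217369079589844, 28.269634246826172)
(array([504., 185.]), 0.5729205932617187, 0.16595262145996093, 50.5715446472168, 37.209815979003906, 177.36029052734375)
(array([80., 38.]), 0.4611739807128906, -0.11728005218505859, 24.783283233642578, 20.20759391784668, 171.88504028320312)
brass_block [([0.3388, -0.2543, 0.0021], 0.93), ([0.4378, -0.1786, -0.0022], 0.72)]
wheel_axle [([0.604, 0.0516, 0.1032], 0.91)]
yellow_ridge [([0.6124, 0.0941, 0.1011], 0.59)]
14.0667
```

View pics/w3.png

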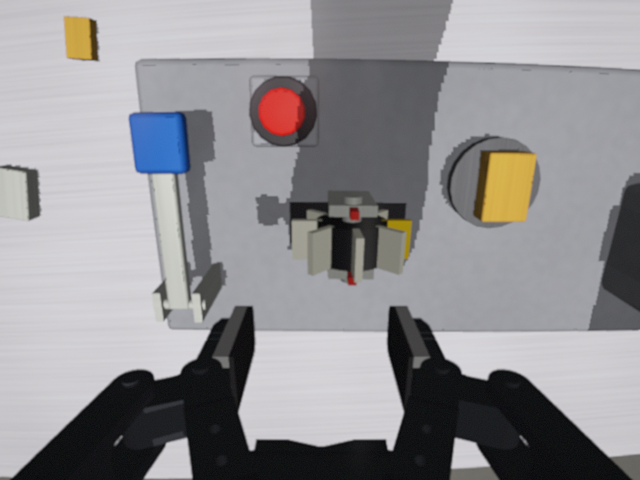

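Wrist view: the block sits flat on the anvil disc, with the block top at (506,187) and the disc centre near (494,182). The red pointers are at (354,214) and (351,280). One white ridge stands near the top at (357,255), and the yellow one at (400,235) is about 90° before the top, behind the -45° white ridge. I'll refine the axle from the pointers, then roll with closed fingers.

```bash
cat >> h.py <<'E'
YAW=-2.8
ty=np.array([-np.sin(np.radians(YAW)),np.cos(np.radians(YAW))])  # tester y in world
def stroke(ax,e0,e1,h=.033,lift=.175+.03):
    """closed finger right edge from e0 to e1 (mm right of axle)"""
    o=[180,0,-92.8]
    P=lambda e,z:[*(np.array(ax)-ty*(e-11)/1000),z]
    zt=.105+h+.025
    robot.move_pose(P(e0,lift),o)
    if robot.line_to(P(e0,zt),speed=.12,until_force=10): print("hit on insert",sensors.get_eef_pos(),zt);robot.line_to(P(e0,lift));return False
    r=robot.line_to(P(e1,zt),speed=.05,until_force=12)
    print("push",r,sensors.get_eef_pos(),sensors.get_wrist_force())
    robot.line_to(P(e1-2,zt),speed=.05)
    robot.line_to(P(e1-2,lift),speed=.2); return True
E
python3 - <<'E'
from h import *
cal=viewer.get_calibration("wrist")
p=toplane(cal,[[354,214],[351,280]],.128); r=toplane(cal,[[357,255]],.148)
print(p.round(4).tolist(),r.round(4).tolist(),"disc",toplane(cal,[[494,182]],.09).round(4))
ax=p.mean(0)[:2]; ax=np.mean([ax,[.605,.053]],0); print("ax",ax)
assert abs(ax[0]-.605)<.005 and abs(ax[1]-.053)<.005
robot.command_gripper(0,30)
print(sensors.get_width())
if stroke(ax,-6.5,25):
    cv2.imwrite("pics/w4.png",viewer.read_camera("scene")[150:350,300:560])
    print(q("scene","yellow_ridge"),q("top","yellow_ridge"))
print(sensors.get_time_s(),sensors.get_joints())
np.save("ax.npy",ax)
i=cv2.imread("pics/w4.png");cv2.imwrite("pics/w4.png",cv2.resize(i,None,fx=3,fy=3,interpolation=2))
E
```

```text
[[0.5836, 0.0551, 0.128], [0.6321, 0.052, 0.128]] [[0.6055, 0.055, 0.148]] disc [[0.5734 0.1655 0.09  ]]
ax [0.60641419 0.05328279]
3.74316577675154e-05
push False [0.60571206 0.03900855 0.16301256] [-0.49269644 -0.14971636  0.27076219]
[([0.6093, 0.0874, 0.132], 0.55)] [([0.6124, 0.0941, 0.1011], 0.59)]
18.0167 [-8.42056307e+00  7.00732534e+00  1.25624179e+00  8.43321806e+01
 -1.11156814e-03 -9.56226881e+01]
```

View pics/w4.png

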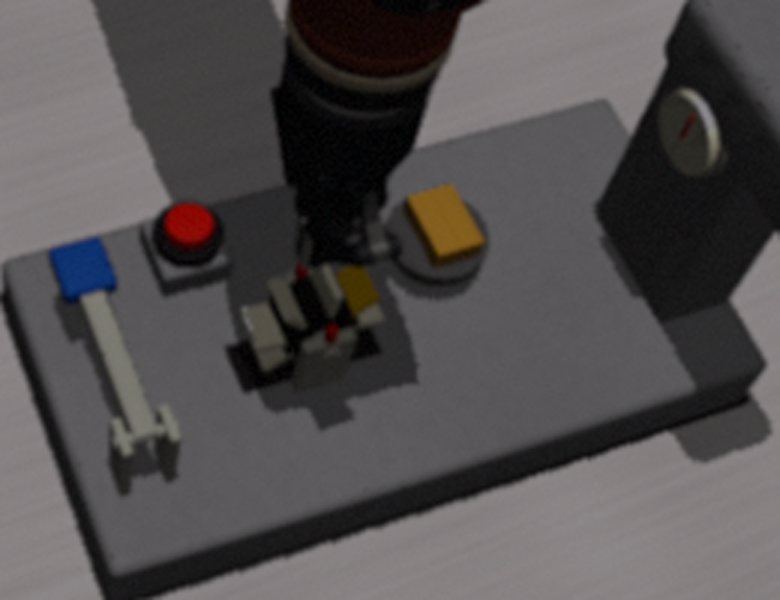

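The yellow ridge (355,288 in the crop) is now about 50° before the top, as planned, and the block lies flat on the anvil. Two more strokes.

```bash
python3 - <<'E'
from h import *
ax=np.load("ax.npy")
if stroke(ax,-12,23.5): stroke(ax,-16,-2.5)
robot.move_pose([.60,.03,.26],[180,0,177.2])
im=viewer.read_camera("wrist");cal=viewer.get_calibration("wrist")
print(q("wrist","yellow_ridge"),q("wrist","wheel_axle"))
for r in rects(cal,im,.149):print(r)
cv2.imwrite("pics/w5.png",cv2.resize(im[50:350,150:550],None,fx=2,fy=2))
viewer.read_camera("top");print(q("top","yellow_ridge"));viewer.read_camera("scene");print(q("scene","yellow_ridge"),q("scene","wheel_axle"))
print(sensors.get_time_s())
E
```

```text
push False [0.60580288 0.04057424 0.16302448] [-0.86411703  0.00944876  0.18845501]
push False [0.60727269 0.0662146  0.16338076] [-0.41355316 -0.17350215 -0.14463591]
[([0.6052, 0.0479, 0.1545], 0.9)] [([0.6091, 0.0506, 0.1073], 0.77)]
(array([355., 255.]), 0.6054331665039062, 0.05305149459838867, 34.858951568603516, 6.7378129959106445, 176.76178741455078)
(array([504., 185.]), 0.5649130249023437, 0.14545126342773437, 42.925697326660156, 31.719135284423828, 177.2617950439453)
(array([80., 37.]), 0.4696649475097656, -0.09466392517089844, 21.04908561706543, 17.18474769592285, 171.73595428466797)
[([0.6047, 0.0508, 0.1476], 0.67)]
[([0.6079, 0.0532, 0.1467], 0.74), ([0.5994, 0.0469, 0.0001], 0.35)] [([0.6074, 0.0558, 0.1049], 0.95)]
23.8
```

View pics/w5.png

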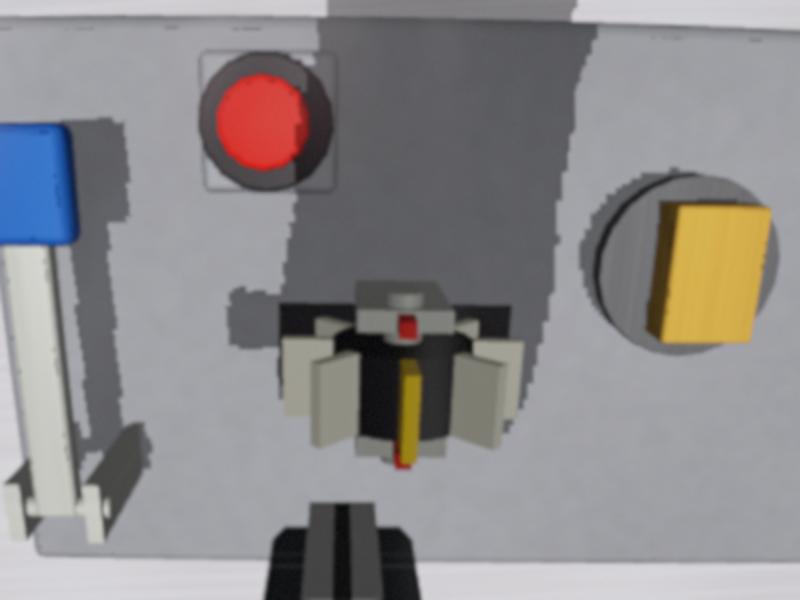

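The yellow ridge now stands upright between the red pointers (crop (408,412); ridge y 0.0531 against pointer midpoint 0.0536, under 2° off). The block is still flat and centred on the anvil. Next are the lever strokes and the button.

```bash
python3 - <<'E'
from h import *
o=[180,0,177.2]; x,y=.528,-.0745
robot.move_pose([x,y,.124+.025+.04],o)
for i in range(4):
    robot.line_to([x,y,.124+.025+.012],speed=.15)
    r=robot.line_to([x,y,.149-.042],speed=.06,until_force=14)
    f=sensors.get_wrist_force(); print(r,"drop",round(.149-sensors.get_eef_pos()[2],4),np.round(f,1))
    robot.wait(.15)
    if i==0:
        viewer.read_camera("scene"); print(q("scene","lever_pad"))
    robot.line_to([x,y,.149+.012],speed=.1); robot.wait(.4)
    if i==0:
        viewer.read_camera("scene"); print(q("scene","lever_pad"), sensors.get_wrist_force())
robot.line_to([x,y,.22],speed=.2)
print(sensors.get_time_s())
E
```

```text
True drop 0.0351 [-4.4  1.4 13.2]
[([0.5306, -0.0707, 0.0897], 0.76)]
[([0.5276, -0.0709, 0.1244], 0.92), ([0.5882, -0.3856, 0.0001], 0.49)] [ 0.78916211 -0.53907564 -0.08166446]
True drop 0.035 [-4.6  0.9 10.7]
True drop 0.0349 [-4.2  2.  11.6]
True drop 0.035 [-4.4  1.8 11.1]
33.9
```

Four full strokes, each to the 35 mm stop and back up to 0.124. Now the button, then retreat and check.

```bash
python3 - <<'E'
from h import *
o=[180,0,177.2]; x,y=.5145,.0045
robot.move_pose([x,y,.17],o)
robot.line_to([x,y,.145],speed=.1)
print(robot.line_to([x,y,.145],speed=.1) , robot.line_to([x,y,.110],speed=.025,until_force=11),sensors.get_eef_pos()[2]-.025,sensors.get_wrist_force())
robot.wait(.4);print(sensors.get_eef_pos()[2]-.025,sensors.get_wrist_force())
robot.line_to([x,y,.2],speed=.12)
robot.move_pose([.56,.03,.29],o)
im=viewer.read_camera("wrist");cal=viewer.get_calibration("wrist")
for n in["yellow_ridge","start_button_top"]:print(q("wrist",n))
for z in(.108,.149):print([r for r in rects(cal,im,z)])
cv2.imwrite("pics/w6.png",im)
print(sensors.get_time_s())
E
```

```text
False True 0.10102295228348146 [-1.02881969  0.35408844  6.74458573]
0.1010357128640613 [-2.27923034 -0.24794618  7.70416586]
[([0.602, 0.051, 0.1518], 0.97)]
[([0.5132, 0.0105, 0.1023], 0.67)]
[(array([352., 290.]), 0.623706787109375, 0.05584835052490234, 43.856712341308594, 8.527400016784668, 175.50811004638672), (array([485., 226.]), 0.5716408081054688, 0.16575682067871095, 51.314659118652344, 35.52165603637695, 177.5337142944336), (array([106.,  86.]), 0.4487439575195312, -0.12221880340576172, 24.50916862487793, 19.528894424438477, 171.6206817626953), (array([6., 5.]), 0.38664105224609374, -0.186846435546875, 17.00943374633789, 7.567724704742432, 118.63339805603027)]
[(array([352., 290.]), 0.603587646484375, 0.05305573654174805, 37.84138870239258, 7.357796669006348, 175.50811767578125), (array([485., 226.]), 0.5586629638671875, 0.14788941955566406, 44.27652359008789, 30.64957046508789, 177.53378295898438), (array([106.,  86.]), 0.4526224060058594, -0.10058807373046875, 21.147502899169922, 16.850360870361328, 171.62057495117188), (array([6., 5.]), 0.3990374755859375, -0.1563515625, 14.676465034484863, 6.529755592346191, 118.6334457397461)]
37.6833
```

View pics/w6.png

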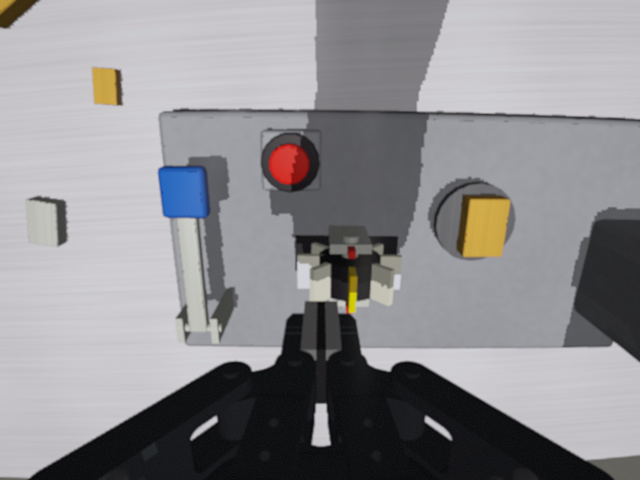

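Final view: the yellow ridge is at the top (352,290), the block is flat on the anvil (485,226), and the lever (184,192) and button (289,163) are both out. I'll press once more, measuring where contact begins, to be sure the full 6 mm was travelled.

```bash
python3 - <<'E'
from h import *
o=[180,0,177.2]
b=toplane(viewer.get_calibration("wrist"),[[289,164]],.107)[0];print(b)
x,y=np.mean([b[:2],[.5145,.0045]],0) if np.hypot(b[0]-.5145,b[1]-.0045)<.008 else (.5145,.0045)
robot.move_pose([x,y,.165],o)
robot.line_to([x,y,.138],speed=.1)
for z in np.arange(.137,.121,-.001):
    robot.line_to([x,y,z],speed=.03); f=sensors.get_wrist_force()[2]
    print(round(sensors.get_eef_pos()[2]-.025,4),round(f,1))
    if f>11: break
robot.wait(.3)
robot.line_to([x,y,.2],speed=.12)
print(sensors.get_time_s())
E
```

```text
[0.51311246 0.00905939 0.107     ]
0.1126 0.2
0.111 -0.1
0.1099 0.5
0.1089 0.7
0.1079 0.3
0.1071 -0.3
0.1061 1.7
0.1051 2.9
0.1041 2.7
0.1031 3.0
0.1021 4.2
0.1011 4.4
0.1009 12.3
43.025
```

Contact starts at 0.1066 and the hard stop is at 0.1008, so the button goes fully in, and the first press reached the same depth.

```bash
python3 - <<'E'
from h import *
robot.move_pose([.50,.0,.28],[180,0,177.2]); robot.wait(.3)
print(robot.sign_off())
E
```

```text
the job is handed in; nothing more can be done
None
```

The job is done and handed in at about 44 s of the 72 s: brass block flat within about 3 mm of the anvil's centre, yellow ridge upright to under 2°, four full lever strokes, the red button pressed fully in and released (twice, the second time to check its travel), and the bolt, insert and steel block never touched.

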